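# Tip the red wheel caps into the job bin

### The job

The car on the lift needs its two red wheel centre caps. Slide the job bin's cover fully open, lift the organiser by its yellow post, tip it toward the corner where the red caps lie so that only they slide out into the bin (without touching the caps with the fingers), then lower the organiser back upright onto the middle of its black mat and slide the bin's cover fully shut. The other caps must stay in the organiser, and the wrench, the spray can and the hammer must be left alone.

Things in the scene. Friction and masses are not known exactly. Their poses are not given: they have to be found in the camera images.
- organiser: Grey plastic organiser, loose, about 0.32 kg empty, 200 x 200 mm square with its four corners cut off (each cut edge 103 mm from the centre). Origin: centre of its underside; z up; sides along its x and y. Floor 4 mm thick. Outer walls and two crossing dividers (on its x and y axes), 4 mm thick, 38 mm high, make four compartments, one per quadrant. A yellow carrying post stands at the centre.
- organiser_grip (a point): Point on the axis of the yellow rubber-coated square post, 70 mm above the organiser's underside; axes as the organiser's. The post is 26 x 26 mm, its top 95 mm above the underside; it is turned 45 degrees, so its four flat sides face the four cut corners. Gripped across the pair of sides that faces the corner to be tipped, it does not turn in the fingers.
- red_low: Lower red cap. All caps: plastic discs 60 mm across, 14 mm thick, about 30 g, silver disc on top; origin at the centre of the underside. Each colour starts as a stack of two in one compartment, about 48 mm from both dividers; which compartment varies.
- red_top: Upper red cap, on red_low at the start. Each compartment is open at its cut corner (70 mm between the wall ends, no lip): caps stay put on a level floor but slide out when that corner is tipped down some 40 to 45 degrees; the walls hold what lies in the other three compartments.
- blue_low: Lower blue cap.
- blue_top: Upper blue cap.
- black_low: Lower black cap.
- black_top: Upper black cap.
- white_low: Lower white cap.
- white_top: Upper white cap.
- mat: Black rubber mat, fixed, 250 x 250 x 6 mm, on which the organiser stands at the start and must stand at the end. Origin: centre of its underside, on the bench.
- bin: Blue job bin, fixed, open-topped box 240 (x) x 220 (y) x 90 mm high, walls and floor 8 mm. Origin: centre of its underside; +x points away from the robot (yaw within 0.25 rad). Two steel runners, tops 92 mm above the bench, run along its sides, 120 mm to each side of the centre line, and on to 330 mm beyond the origin in +x.
- cover (a joint): Aluminium cover, 240 x 236 x 5 mm, top 97.5 mm above the bench, sliding along the bin's +x: 0 = shut, 0.20 m = fully open (then the mouth is clear from 112 mm before to 80 mm beyond the bin's origin along x, 204 mm wide in y). Needs about 2 to 4 N, stays where it is left; starts shut or up to 50 mm open.
- cover_handle (a point): Centre of the cover's upright black handle, 122.5 mm above the bench; axes as the bin's. The handle is a bar 22 mm (bin x) x 90 mm (bin y), its top 139.5 mm above the bench. It lies 100 mm before the bin's origin with the cover shut, 100 mm beyond it when fully open.
- wrench: Steel wrench, 190 mm long, lying flat at the left of the bench. Bystander.
- spray_can: Green can, 64 mm across, 150 mm high, standing upright beyond the organiser. Bystander.
- hammer: Hammer, 260 mm long, lying at the right of the bench. Bystander.
Things that resemble listed ones, but are neither listed nor needed, are in the scene too. Several things have the shape of the organiser; the one meant has the colours described above. What is shaped like the red_top but turquoise is not meant.

How it is judged:
On the way, in this order (a step that is already met when the one before it is completed fails the run):
1. the cover is slid open (at least 170 of its 200 mm) (value of joint cover above 0.17 m), for 0.2 s.
2. the organiser is lifted and tipped by at least 0.25 rad over the open bin (angle between organiser's own z axis and vertical above 0.25 rad and height (world z) of organiser_grip above 0.16 m and horizontal distance between organiser and bin below 0.25 m and value of joint cover above 0.15 m).
3. both red caps are in the bin (x of red_low in the frame of bin between -0.12 and 0.12 m and y of red_low in the frame of bin between -0.11 and 0.11 m and z of each of red_low, red_top in the frame of bin below 0.085 m and x of red_top in the frame of bin between -0.12 and 0.12 m and y of red_top in the frame of bin between -0.11 and 0.11 m), for 0.1 s.
4. the organiser is lowered, still gripped, to within 20 mm of the mat (z of organiser in the frame of mat below 0.026 m and horizontal distance between organiser and mat below 0.04 m and angle between organiser's own z axis and vertical below 0.2 rad and contact force between the fingers and organiser above 0.5 N).
5. the organiser stands released on the mat (angle between organiser's own z axis and vertical below 0.06 rad and z of organiser in the frame of mat below 0.012 m and contact force between the fingers and organiser below 0.1 N), for 0.1 s.
6. the cover is shut (value of joint cover below 0.012 m), for 0.1 s.
At the end, for the whole second after the job is handed in: both red caps lie in the bin, its cover is shut to within 12 mm, and the organiser stands upright and still on the mat, its centre within 40 mm of the mat's centre, with the six other caps still in it (all of step 3 and value of joint cover below 0.012 m and horizontal distance between organiser and mat below 0.04 m and z of organiser in the frame of mat below 0.012 m and angle between organiser's own z axis and vertical below 0.06 rad and linear speed of organiser below 0.02 m/s); the robot touches nothing.
It fails at once if a cap of another colour leaves the organiser (distance between any of blue_low, blue_top, black_low, black_top, white_low, white_top and organiser above 0.115 m).
It fails at once if the fingers touch a cap (contact force between the fingers and red_low above 1 N or contact force between the fingers and red_top above 1 N or contact force between the fingers and blue_low above 1 N or contact force between the fingers and blue_top above 1 N or contact force between the fingers and black_low above 1 N or contact force between the fingers and black_top above 1 N or contact force between the fingers and white_low above 1 N or contact force between the fingers and white_top above 1 N).
It fails at once if the wrench, the spray can or the hammer is moved by more than 30 mm (distance of any of wrench, spray_can, hammer from where it was at the start of the episode above 0.03 m).
It also fails if it takes over 72 s, if anything falls off the work surface, if the arm or the gripper's body presses on something with over 40 N, if the wrist force passes 120 N, or if a joint passes its speed limit or range.

### The arm

A 6-joint arm with a two-finger parallel gripper is mounted at the origin on the work surface. World frame = base frame: x ahead of the robot, y to its left, z up, the work surface at z = 0. Lengths are in m, angles in rad, forces in N, time in s.
With the tool pointing down it reaches from about 0.35 to 0.975 m from the base axis. Payload 4.9 kg.
Tool frame: the origin (TCP) lies midway between the tips of the shut fingers; the grasp point (between the pads) lies 19 mm behind it; x points along the fingers, y is the direction in which the jaws open and shut, and the axes are right-handed (so a half turn about x gives the same grasp; the last joint's range is limited). The gripper opens to 85 mm and grips with 20 to 120 N. Pads are 22 mm wide; open, the fingers measure 114 mm over their backs; the gripper's body (76 mm by 85 mm) begins 54 mm behind the grasp point. The pads swing forward as they close: fully open they stand 13 mm farther back than shut.
Start: joints at [0.988, 0.053, 1.613, -0, 1.476, -0.119], TCP at [0.28, 0.559, 0.231] pointing down, gripper open.
Joint ranges: [-3.01, 3.01], [-1.01, 2.22], [0.06, 2.58], [-1.02, 4.17], [0.09, 2.62], [-3.14, 3.14]. Speed limits (rad/s): [2.57, 2.57, 3.14, 3.14, 3.14, 3.14].

### API

Orientations are given as a rotation vector (axis times angle).
In Python, from station import ctrl gives the robot as it stands.
- The arm moves only by the shell command python3 -m handwheel 'ROWS' [FORCE]. ROWS is JSON, a list of rows, each a list of 3 entries, a list of its own where there are three numbers: the finger opening in m, from 0 to 0.0854, then the shift along the tool's x, y, z in m, then the turn, a rotation vector about the tool's x, y, z in degrees. In form: [[claw, [dx, dy, dz], [ax, ay, az]], ...]. A call has 1 to 10 rows; each row shifts and turns the commanded pose from where the row before left it, along the tool's axes as they then stand; what a row does not reach is not made up. A row lasts 1/12 s, in which the tool goes at most 41.7 mm and 7.16 degrees, less where a joint would pass 70% of its speed; a pose out of reach is approached as far as the arm can. A call with a gripper value outside its range is refused whole. The fingers move at their own pace and stop on an object; FORCE is the grip in N (left out, the last holds). Time passes only in rows, so rows that do not move let the fingers close. It gives the time, the measured TCP pose, the force and the opening at its end, in the units of the state.
- ctrl.get_obs(): the state, without advancing time (a new reading comes with each control period).
- ctrl.get_image(name): name is "side" or "top"; returns the picture (420x560x3 uint8, red, green, blue); there is no depth.
- ctrl.camera_params(name): a dict with "vertical_fov" (degrees; the focal length in pixels is half the picture's height over the tangent of half this angle, whatever the lens; pixels are square), "cx", "cy" (the principal point, pixels), "rvec" (rotation vector, rad) and "tvec" (3), from world to camera coordinates, as OpenCV has them. Camera axes: x right, y down, z forward; pixel columns grow to the right and rows downward; lengths in m; the calibration is good to about 2 mm. A picture is of the moment at which its call begins. camera_params takes no time and is no camera call.
- ctrl.finish_job(): hands the job in, once; it reports no verdict.
Trained networks look in the newest picture that a camera, given by its name, has taken for a name from the list of things; names that differ only in an ending like _2 or _b are one class to them, and where a whole thing is asked for, a point or a joint stands for the part that bears it (a point fixed in the world has none). Each returns a list of dicts, best first, with "score" (0 to 1); they miss things now and then, are a little off and sometimes report something else, mostly with a low value. They report only what shows in the picture. A call takes as long as a camera call. They do not tell look-alikes from the thing itself.
- ctrl.look_for(thing, camera): "box" ([centre column, centre row, width, height] in pixels, round what is visible of it).
- ctrl.silhouettes(thing, camera): "mask" (420x560 bool, what is visible of it) and "box" ([centre column, centre row, width, height] in pixels, round what is visible of it).
- ctrl.tip_of(thing, camera): "centre" ([row, column] in pixels: a listed point, or the origin of a listed thing).
The state is a dict: "t": time; "q": joint angles; "dq": joint speeds; "effort": joint torques, N m; "tool_pos": TCP position; "tool_rot": TCP orientation; "contact_force": force on the tool from outside, world axes, zero at the start; "wrist_torque": the same for the moment, N m; "opening": finger opening in m.
Only numpy, scipy, OpenCV 4.12 (cv2) and the standard library are available. Lean on these libraries where they do the work, as an engineer would, in place of code of your own. Each camera call takes 0.05 s, during which the arm holds its last target.

## Working session

There is one attempt and no reset: what is moved stays moved. The work goes in short steps, Python scripts to look and compute and a shell command to move; the robot and the scene stay as the last step left them, time stands still between calls to the robot, and variables do not carry over. Pictures are saved under pics/ and viewed, and the job is handed in when it is done.

```bash
ls; mkdir -p pics; cat > h.py <<'E'
import numpy as np,cv2
from station import ctrl
def snap(cam,fn=None):
    im=ctrl.get_image(cam)
    if fn: cv2.imwrite('pics/'+fn,im[:,:,::-1])
    return im
def cam(name):
    p=ctrl.camera_params(name)
    f=210/np.tan(np.radians(p['vertical_fov'])/2)
    R=cv2.Rodrigues(np.array(p['rvec'],float))[0];t=np.array(p['tvec'],float)
    return f,p['cx'],p['cy'],R,t
def proj(name,P):
    f,cx,cy,R,t=cam(name);c=np.atleast_2d(P)@R.T+t
    return np.c_[cx+f*c[:,0]/c[:,2],cy+f*c[:,1]/c[:,2]]
def back(name,u,v,z):
    f,cx,cy,R,t=cam(name);d=R.T@np.array([(u-cx)/f,(v-cy)/f,1]);o=-R.T@t
    return o+d*(z-o[2])/d[2]
E
python3 - <<'E'
from h import *
for c in('side','top'):
    snap(c,c+'0.png'); print(ctrl.camera_params(c))
o=ctrl.get_obs();print(o)
for c in('top','side'):
  for th in('organiser','organiser_grip','mat','bin','cover_handle','red_top'):
    print(c,th,[(r['score'],np.round(r['centre'])) for r in ctrl.tip_of(th,c)])
E
```

```text
pics
{'vertical_fov': 51.445094844166256, 'cx': 277.17229951739586, 'cy': 213.0398012786013, 'rvec': array([ 0.09732835, -2.77399434,  1.38735081]), 'tvec': array([0.50044087, 0.09962397, 1.21610495])}
{'vertical_fov': 48.84376099499961, 'cx': 274.65047842063143, 'cy': 213.02196097160862, 'rvec': array([ 2.07200483, -2.12978394,  0.23467069]), 'tvec': array([0.02499977, 0.49672347, 1.55130686])}
{'t': 0.1, 'q': array([ 9.88008092e-01,  5.32694780e-02,  1.61415831e+00,  5.42909571e-06,
        1.47600330e+00, -1.18998642e-01]), 'dq': array([ 4.86290333e-05, -1.96683299e-03, -6.72382136e-04, -3.10528785e-04,
       -7.44168310e-04,  3.83475621e-04]), 'effort': array([ 6.17915866e-04, -3.94897056e+01, -3.71364391e+01, -1.08870984e-04,
        3.88134373e-03, -1.53490737e-05]), 'tool_pos': array([0.27927239, 0.55850372, 0.23019824]), 'tool_rot': array([ 0.36233515,  1.54067005, -0.36506431]), 'contact_force': array([-0.13585261,  0.21954766,  1.16271448]), 'wrist_torque': array([0.02272845, 0.03709186, 0.00743047]), 'opening': 0.0855632095200257}
top organiser [(0.66, array([215., 199.])), (0.64, array([305., 168.]))]
top organiser_grip [(0.96, array([303., 164.])), (0.62, array([213., 196.]))]
top mat []
top bin [(0.83, array([200., 315.])), (0.27, array([223., 216.]))]
top cover_handle [(0.9, array([218., 323.]))]
top red_top [(0.63, array([238., 194.])), (0.54, array([206., 412.])), (0.53, array([221., 259.]))]
side organiser [(0.93, array([319., 269.])), (0.59, array([373., 408.])), (0.24, array([306., 244.]))]
side organiser_grip [(0.89, array([352., 410.])), (0.59, array([301., 269.])), (0.46, array([293., 280.]))]
side mat []
side bin [(0.68, array([215., 262.])), (0.55, array([338., 263.]))]
side cover_handle [(0.57, array([176., 291.]))]
side red_top [(0.91, array([320., 297.])), (0.71, array([258., 283.]))]
```

View pics/side0.png

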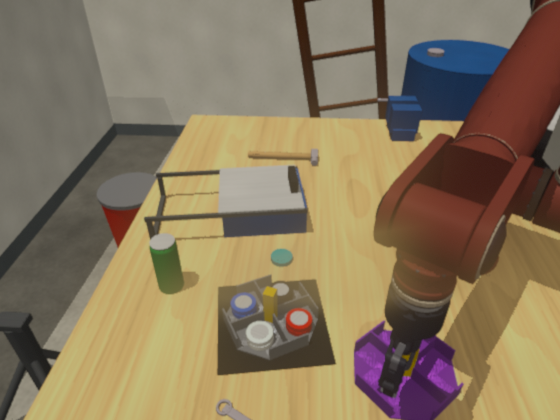

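View pics/top0.png

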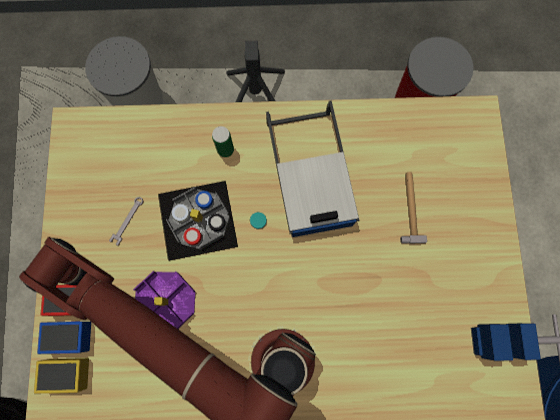

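Candidates for the organiser: the grey one on the black mat (top px 199,215; side 269,320) and the purple look-alike (top 165,303; side 408,373). I choose the grey one. For a red cap: the red one in the organiser (top 193,236; side 299,320) and the turquoise disc (top 258,220; side 281,257). I choose the red one. Next I check this in a close crop.

```bash
python3 - <<'E'
from h import *
im=cv2.imread('pics/top0.png')
cv2.imwrite('pics/c1.png',cv2.resize(im[170:270,150:280],None,fx=6,fy=6,interpolation=cv2.INTER_CUBIC))
cv2.imwrite('pics/c2.png',cv2.resize(im[95:245,255:365],None,fx=4,fy=4,interpolation=cv2.INTER_CUBIC))
E
```

```text
(no output)
```

View pics/c1.png

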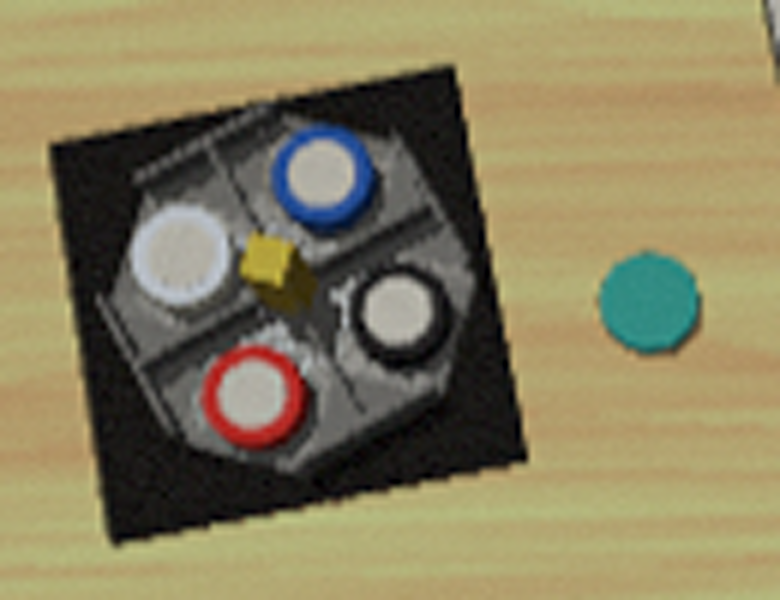

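View pics/c2.png

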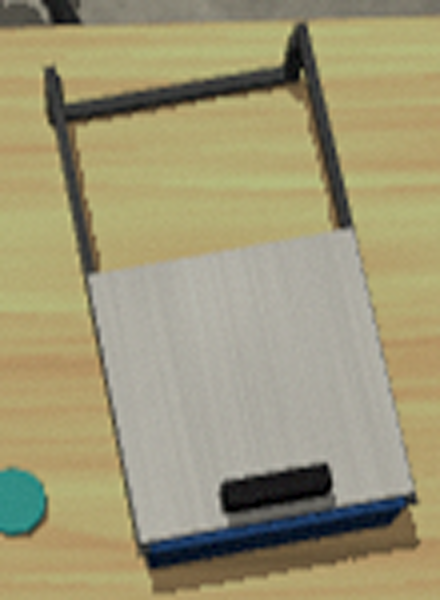

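```bash
python3 - <<'E'
from h import *
B=lambda u,v,s,o,z: back('top',o[0]+(u+.5)/s-.5,o[1]+(v+.5)/s-.5,z)
m=np.array([B(u,v,6,(150,170),.006) for u,v in [(50,145),(455,67),(526,462),(112,544)]])
print('mat',m.mean(0),np.round(m,3)); d=m[1]-m[0];print(np.degrees(np.arctan2(d[1],d[0])), np.linalg.norm(np.diff(m,axis=0),axis=1))
caps={k:B(u,v,6,(150,170),.038) for k,u,v in [('blue',323,175),('white',181,255),('red',252,396),('black',399,312)]}
C=np.mean(list(caps.values()),0);print('caps mean',C)
for k,p in caps.items():print(k,p, np.linalg.norm(p-C), np.degrees(np.arctan2(*(p-C)[[1,0]])))
print('post top',B(266,258,6,(150,170),.101))
c=np.array([B(u,v,4,(255,95),.0975) for u,v in [(90,273),(352,230),(414,497),(142,545)]])
print('cover',c.mean(0),np.round(c,3),np.linalg.norm(np.diff(c,axis=0),axis=1))
for a,b in((3,0),(2,1)):
  d=c[b]-c[a];print(np.degrees(np.arctan2(d[1],d[0])))
d=c[0]-c[1];print(np.degrees(np.arctan2(d[1],d[0]))-90)
d=c[3]-c[2];print(np.degrees(np.arctan2(d[1],d[0]))-90)
print('handle',B(275,485,4,(255,95),.1395))
# hand top: corners of handle
for n in('top','side'):
  for th in('cover','bin','cover_handle','organiser'):
    print(n,th,[(r['score'],np.round(r['box'])) for r in ctrl.look_for(th,n)][:3])
for th in('cover_handle','bin','cover'):
    r=ctrl.tip_of(th,'top')
    if r: print(th,r[0]['centre'],back('top',r[0]['centre'][1],r[0]['centre'][0],{'cover_handle':.1225,'bin':0,'cover':.0975}[th]))
E
```

```text
mat [0.49175692 0.28900509 0.006     ] [[0.592 0.433 0.006]
 [0.635 0.188 0.006]
 [0.391 0.147 0.006]
 [0.349 0.389 0.006]]
-80.23572881282286 [0.24865821 0.24700492 0.24619665]
caps mean [0.49499721 0.28188514 0.038     ]
blue [0.56038432 0.26233018 0.038     ] 0.06824859589808427 -16.650049032989997
white [0.51419896 0.3453675  0.038     ] 0.06632282501078253 73.17080793177512
red [0.4289962  0.30254539 0.038     ] 0.06915908788373541 162.61834654516693
black [0.47640935 0.21729748 0.038     ] 0.06720918203096618 -106.0554311397263
post top [0.49617279 0.28414906 0.101     ]
cover [ 0.56232958 -0.13542571  0.0975    ] [[ 0.666 -0.002  0.097]
 [ 0.699 -0.231  0.097]
 [ 0.46  -0.269  0.097]
 [ 0.425 -0.039  0.097]] [0.23170529 0.24221105 0.23310586]
8.69140020385245
9.025068307501137
8.144862450460252
8.563283703788585
handle [ 0.46402971 -0.14835113  0.1395    ]
top cover [(0.74, array([317., 193.,  84.,  77.]))]
top bin [(0.78, array([314., 170.,  93., 137.]))]
top cover_handle [(0.95, array([318., 191.,  86.,  79.]))]
top organiser [(0.98, array([166., 301.,  58.,  56.])), (0.69, array([198., 218.,  60.,  63.]))]
side cover [(0.67, array([260., 192.,  87.,  45.]))]
side bin [(0.7, array([270., 319.,  94.,  87.])), (0.58, array([227., 202., 169.,  76.])), (0.47, array([263., 345.,  22.,  14.]))]
side cover_handle [(0.87, array([260., 190.,  85.,  49.])), (0.39, array([238., 314.,  10.,   3.]))]
side organiser [(0.88, array([410., 371., 104.,  98.])), (0.81, array([271., 319.,  97.,  86.]))]
cover_handle [218.5, 322.7] [ 0.45891161 -0.1475015   0.1225    ]
bin [200.0, 315.1] [ 0.55434149 -0.13644592  0.        ]Traceback (most recent call last):
  File "<stdin>", line 21, in <module>
ValueError: it knows: bin, black_low, black_top, blue_low, blue_top, cover_handle, hammer, mat, organiser, organiser_grip, red_low, red_top, spray_can, white_low, white_top, wrench
```

```bash
cat >> h.py <<'E'
def plan(pos,yaw=None,R2=None):
    """shift in tool axes & rotvec (deg, tool axes) to tool-down target with jaw (tool y) along yaw deg (mod 180)"""
    o=ctrl.get_obs();R=cv2.Rodrigues(np.array(o['tool_rot']))[0];p=np.array(o['tool_pos'])
    print('t',round(o['t'],2),'p',np.round(p,4),'tool axes cols\n',np.round(R,3),'F',np.round(o['contact_force'],1),'open',round(o['opening'],4))
    if pos is not None: print('shift',np.round(R.T@(np.array(pos)-p)*1000,1),'mm')
    if R2 is None and yaw is not None:
        for y in (yaw,yaw+180):
            a=np.radians(y);x=np.array([0,0,-1.]);yy=np.array([np.cos(a),np.sin(a),0]);T=np.c_[x,yy,np.cross(x,yy)]
            print('turn',y,np.round(np.degrees(cv2.Rodrigues(R.T@T)[0].ravel()),1), 'shift after turn',np.round(T.T@(np.array(pos)-p)*1000,1) if pos is not None else '')
E
python3 - <<'E'
from h import *
plan([.464,-.148,.25],8.7)
# runner geometry / bin front bottom edge check
b=lambda u,v,z: back('top',255+(u+.5)/4-.5,95+(v+.5)/4-.5,z)
print('bin front top L/R?',b(152,567,0),b(410,520,0), 'rear end',b(55,120,.092),b(298,90,.092),b(50,70,.14))
print('can',back('top',224,130,.15),'wr',back('top',125,225,0))
for th in('cover_handle',):
  ctrl.get_image('side')
  r=ctrl.tip_of(th,'side'); print([(x['score'],x['centre']) for x in r])
print(proj('side',[[.459,-.1475,.1225]]),proj('top',[[.459,-.1475,.1225]]))
E
```

```text
t 1.2 p [0.2796 0.559  0.2313] tool axes cols
 [[-0.     0.447  0.894]
 [ 0.     0.894 -0.447]
 [-1.     0.    -0.   ]] F [-0.3 -0.6 -0.4] open 0.0857
shift [ -18.7 -549.8  481.2] mm
turn 8.7 [54.7 -0.  -0. ] shift after turn [-18.7  75.4 726.7]
turn 188.7 [-125.3    0.    -0. ] shift after turn [ -18.7  -75.4 -726.7]
bin front top L/R? [ 0.4230712  -0.05034232  0.        ] [ 0.45923631 -0.28238979  0.        ] rear end [0.81167463 0.02498153 0.092     ] [ 0.83397837 -0.19209656  0.092     ] [0.83712597 0.02779462 0.14      ]
can [0.77095417 0.17623659 0.15      ] wr [0.48116168 0.54896522 0.        ]
[(0.84, [177.5, 289.9])]
[[294.9976931  177.69823226]] [[322.69821601 218.47398239]]
```

```bash
python3 -m handwheel '[[0.085,[-2,0,0],[6.84,0,0]],[0.085,[0,0,0],[6.84,0,0]]]' 60; python3 -m handwheel '[[0.085,[0,0,0],[6.84,0,0]],[0.085,[0,0,0],[6.84,0,0]],[0.085,[0,0,0],[6.84,0,0]],[0.085,[0,0,0],[6.84,0,0]],[0.085,[0,0,0],[6.84,0,0]],[0.085,[0,0,0],[6.84,0,0]]]'
```

```text
t: 1.47
tool_pos: [0.2807, 0.5607, 0.2794]
tool_rot: [0.561, 1.497, -0.547]
contact_force: [0.6, 0.4, 3.0]
opening: 0.0849
t: 1.97
tool_pos: [0.2796, 0.5589, 0.273]
tool_rot: [1.101, 1.275, -1.101]
contact_force: [0.0, 0.4, -0.0]
opening: 0.0852
```

```bash
python3 -m handwheel '[[0.085,[0,0.0035,0.035],[0,0,0]],[0.085,[0,0.0035,0.035],[0,0,0]],[0.085,[0,0.0035,0.035],[0,0,0]],[0.085,[0,0.0035,0.035],[0,0,0]],[0.085,[0,0.0035,0.035],[0,0,0]],[0.085,[0,0.0035,0.035],[0,0,0]],[0.085,[0,0.0035,0.035],[0,0,0]],[0.085,[0,0.0035,0.035],[0,0,0]],[0.085,[0,0.0035,0.035],[0,0,0]],[0.085,[0,0.0035,0.035],[0,0,0]]]';python3 -m handwheel '[[0.085,[0,0.0035,0.035],[0,0,0]],[0.085,[0,0.0035,0.035],[0,0,0]],[0.085,[0,0.0035,0.035],[0,0,0]],[0.085,[0,0.0035,0.035],[0,0,0]],[0.085,[0,0.0035,0.035],[0,0,0]],[0.085,[0,0.0035,0.035],[0,0,0]],[0.085,[0,0.0035,0.035],[0,0,0]],[0.085,[0,0.0035,0.035],[0,0,0]],[0.085,[0,0.0035,0.035],[0,0,0]],[0.085,[0,0.0035,0.035],[0,0,0]]]'; python3 - <<'E'
from h import *
plan([.461,-.148,.111],8.7)
E
```

```text
t: 2.8
tool_pos: [0.3672, 0.2168, 0.2732]
tool_rot: [1.097, 1.277, -1.095]
contact_force: [0.8, 0.3, 0.7]
opening: 0.0849
t: 3.63
tool_pos: [0.4548, -0.1243, 0.2732]
tool_rot: [1.097, 1.276, -1.096]
contact_force: [0.6, 0.3, -0.0]
opening: 0.0849
t 3.63 p [ 0.4548 -0.1243  0.2732] tool axes cols
 [[ 0.001  0.989  0.151]
 [-0.     0.151 -0.989]
 [-1.     0.001  0.   ]] F [ 0.6  0.3 -0. ] open 0.0849
shift [162.2   2.4  24.3] mm
turn 8.7 [-0.  0. -0.] shift after turn [162.2   2.5  24.4]
turn 188.7 [ 1.8e+02 -1.0e-01 -0.0e+00] shift after turn [162.2  -2.5 -24.4]
```

Go to just above the handle, then down, and look before closing.

```bash
python3 -m handwheel '[[0.085,[0.02,0.0025,0.024],[0,0,0]],[0.085,[0.03,0,0],[0,0,0]],[0.085,[0.03,0,0],[0,0,0]]]'; python3 - <<'E'
from h import *
im=snap('side','s1.png'); snap('top','t1.png')
a=im[90:250,200:420];cv2.imwrite('pics/s1c.png',cv2.resize(a[:,:,::-1],None,fx=3.5,fy=3.5))
E
```

```text
t: 3.88
tool_pos: [0.4617, -0.1477, 0.1933]
tool_rot: [1.099, 1.273, -1.098]
contact_force: [0.4, 0.4, 0.5]
opening: 0.0851
```

View pics/s1c.png

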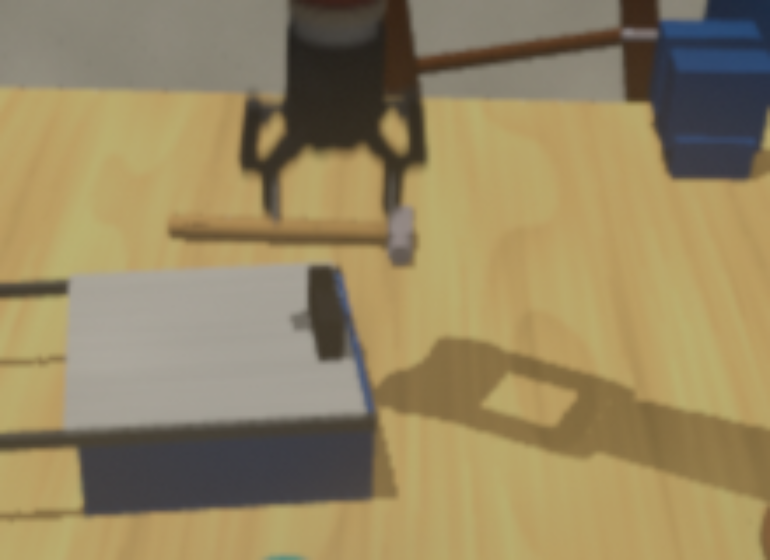

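View pics/t1.png

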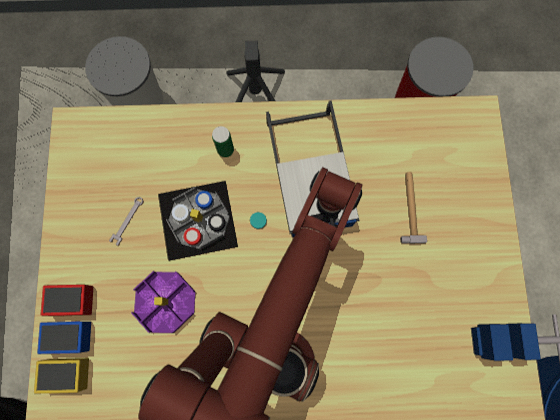

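The side crop shows the open jaws (crop 272 and 392, 215) straddling the handle (325, 310). I go down and grip it.

```bash
python3 -m handwheel '[[0.085,[0.03,0,0],[0,0,0]],[0.085,[0.03,0,0],[0,0,0]],[0.085,[0.02,0,0],[0,0,0]],[0.085,[0,0,0],[0,0,0]],[0.01,[0,0,0],[0,0,0]],[0.01,[0,0,0],[0,0,0]],[0.01,[0,0,0],[0,0,0]],[0.01,[0,0,0],[0,0,0]],[0.01,[0,0,0],[0,0,0]],[0.01,[0,0,0],[0,0,0]]]' 30
```

```text
t: 4.82
tool_pos: [0.4621, -0.1462, 0.1149]
tool_rot: [1.097, 1.274, -1.095]
contact_force: [1.0, 0.0, 4.9]
opening: 0.0214
```

```bash
python3 -m handwheel '[[0.01,[0,0.01,0],[0,0,0]],[0.01,[0,0.02,0],[0,0,0]],[0.01,[0,0.02,0],[0,0,0]],[0.01,[0,0.02,0],[0,0,0]],[0.01,[0,0.02,0],[0,0,0]],[0.01,[0,0.02,0],[0,0,0]],[0.01,[0,0.02,0],[0,0,0]],[0.01,[0,0.02,0],[0,0,0]],[0.01,[0,0.015,0],[0,0,0]],[0.01,[0,0.01,0],[0,0,0]]]';python3 -m handwheel '[[0.01,[0,0.005,0],[0,0,0]],[0.01,[0,0.005,0],[0,0,0]],[0.01,[0,0.004,0],[0,0,0]]]'; python3 -m handwheel '[[0.01,[0,0.003,0],[0,0,0]],[0.01,[0,0.003,0],[0,0,0]]]'
```

```text
t: 5.65
tool_pos: [0.6359, -0.1186, 0.1149]
tool_rot: [1.097, 1.277, -1.094]
contact_force: [-3.7, 2.8, 6.6]
opening: 0.0215
t: 5.9
tool_pos: [0.6489, -0.1165, 0.1149]
tool_rot: [1.097, 1.277, -1.095]
contact_force: [-2.9, 3.6, 6.4]
opening: 0.0216
t: 6.07
tool_pos: [0.6543, -0.1156, 0.1149]
tool_rot: [1.097, 1.277, -1.095]
contact_force: [-14.6, 1.6, 10.7]
opening: 0.0213
```

```bash
python3 -m handwheel '[[0.085,[0,-0.001,0],[0,0,0]],[0.085,[0,0,0],[0,0,0]],[0.085,[0,0,0],[0,0,0]],[0.085,[-0.03,0,0],[0,0,0]],[0.085,[-0.04,0,0],[0,0,0]],[0.085,[-0.04,0,0],[0,0,0]]]'; python3 - <<'E'
from h import *
im=snap('top','t2.png')
print(proj('top',[[.5555,-.131,.0975]]))
plan([.496,.283,.225],-17.4)
E
```

```text
t: 6.57
tool_pos: [0.6512, -0.1162, 0.2218]
tool_rot: [1.096, 1.281, -1.099]
contact_force: [0.1, 0.1, -0.1]
opening: 0.0847
[[315.75965819 192.56434123]]
t 6.62 p [ 0.6559 -0.1175  0.2344] tool axes cols
 [[ 0.013  0.988  0.151]
 [-0.004  0.151 -0.989]
 [-1.     0.012  0.006]] F [ 2.3 -1.1  7.3] open 0.0849
shift [   5.8  -97.7 -420.1] mm
turn -17.4 [26.1  0.2 -0.8] shift after turn [   9.4 -272.4 -334.3]
turn 162.6 [-153.9    1.     0.2] shift after turn [  9.4 272.4 334.3]
```

View pics/t2.png

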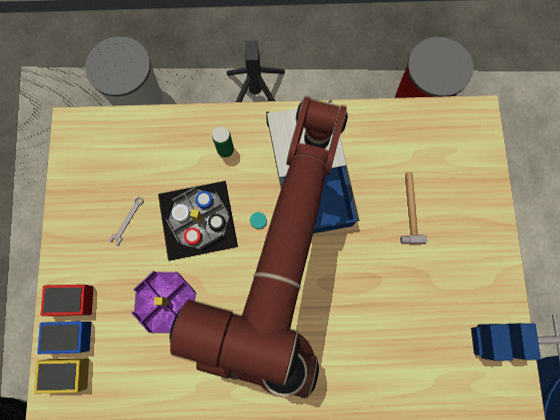

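```bash
python3 -m handwheel '[[0.085,[0,-0.009,-0.038],[0,0,0]],[0.085,[0,-0.009,-0.038],[0,0,0]],[0.085,[0,-0.009,-0.038],[0,0,0]],[0.085,[0,-0.009,-0.038],[0,0,0]],[0.085,[0,-0.009,-0.038],[0,0,0]],[0.085,[0,-0.009,-0.038],[0,0,0]],[0.085,[0,-0.009,-0.038],[0,0,0]],[0.085,[0,-0.009,-0.038],[0,0,0]],[0.085,[0,-0.009,-0.038],[0,0,0]],[0.085,[0,-0.009,-0.038],[0,0,0]]]';python3 -m handwheel '[[0.085,[0,-0.008,-0.04],[0,0,0]],[0.085,[0,0,0],[6.4,0,0]],[0.085,[0,0,0],[6.4,0,0]],[0.085,[0,0,0],[6.4,0,0]],[0.085,[0,0,0],[6.2,0,0]],[0.085,[0,0,0],[0,0,0]]]'; python3 - <<'E'
from h import *
plan([.496,.283,.155],-16.7)
E
```

```text
t: 7.45
tool_pos: [0.505, 0.247, 0.2227]
tool_rot: [1.097, 1.277, -1.097]
contact_force: [-0.5, 0.2, -0.1]
opening: 0.0851
t: 7.95
tool_pos: [0.4919, 0.284, 0.2225]
tool_rot: [1.421, 1.056, -1.422]
contact_force: [0.2, -0.7, -0.8]
opening: 0.0847
t 7.95 p [0.4919 0.284  0.2225] tool axes cols
 [[-0.     0.957 -0.289]
 [-0.    -0.289 -0.957]
 [-1.    -0.     0.   ]] F [ 0.2 -0.7 -0.8] open 0.0847
shift [67.5  4.2 -0.3] mm
turn -16.7 [-0.1  0.   0. ] shift after turn [67.5  4.2 -0.2]
turn 163.3 [179.9   0.   -0. ] shift after turn [67.5 -4.2  0.2]
```

```bash
python3 -m handwheel '[[0.07,[0.03,0.004,0],[0,0,0]],[0.07,[0.035,0,0],[0,0,0]],[0.07,[0.025,0,0],[0,0,0]],[0.07,[0,0,0],[0,0,0]]]'; python3 - <<'E'
from h import *
im=snap('side','s2.png')
a=im[220:400,180:380];cv2.imwrite('pics/s2c.png',cv2.resize(a[:,:,::-1],None,fx=3.3,fy=3.3))
r=ctrl.tip_of('organiser_grip','side'); print([(x['score'],x['centre']) for x in r], proj('side',[[.496,.283,.076],[.496,.283,.101]]))
E
```

```text
t: 8.28
tool_pos: [0.4919, 0.2808, 0.1259]
tool_rot: [1.409, 1.061, -1.43]
contact_force: [-0.9, 0.5, -0.4]
opening: 0.0699
[(0.81, [297.1, 268.0]), (0.68, [350.5, 410.5])] [[270.27786203 297.42585855]
 [270.09811338 289.66520219]]
```

View pics/s2c.png

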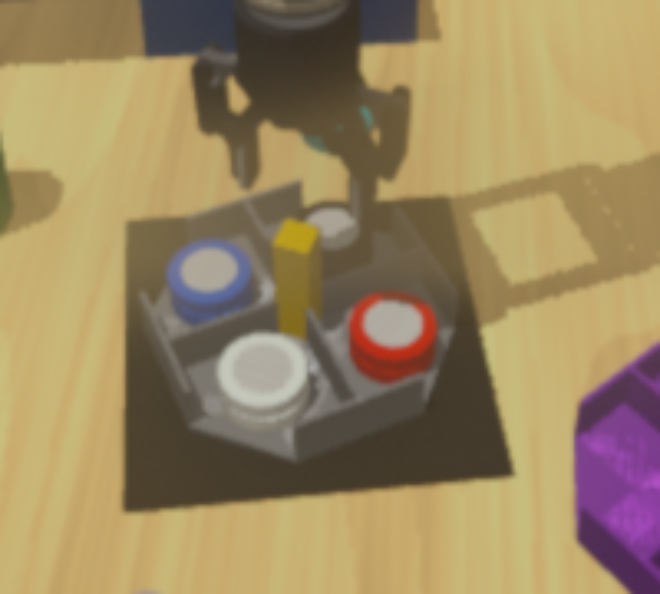

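```bash
python3 - <<'E'
from h import *
plan([.4965,.283,.062],-16.7)
E
```

```text
t 8.38 p [0.4954 0.2824 0.1322] tool axes cols
 [[-0.002  0.958 -0.286]
 [-0.001 -0.286 -0.958]
 [-1.    -0.002  0.001]] F [0.4 0.  0.6] open 0.07
shift [70.2  1.  -1. ] mm
turn -16.7 [0.1 0.1 0.1] shift after turn [70.2  0.9 -0.9]
turn 163.3 [-1.799e+02 -2.000e-01  1.000e-01] shift after turn [70.2 -0.9  0.9]
```

```bash
python3 -m handwheel '[[0.07,[0.02,0.001,-0.001],[0,0,0]],[0.07,[0.025,0,0],[0,0,0]],[0.07,[0.025,0,0],[0,0,0]],[0.07,[0,0,0],[0,0,0]],[0.015,[0,0,0],[0,0,0]],[0.015,[0,0,0],[0,0,0]],[0.015,[0,0,0],[0,0,0]],[0.015,[0,0,0],[0,0,0]],[0.015,[0,0,0],[0,0,0]]]' 80; python3 -m handwheel '[[0.015,[0,0,0],[0,0,0]],[0.015,[0,0,0],[0,0,0]]]'; python3 - <<'E'
from h import *
im=snap('side','s3.png')
a=im[220:400,180:380];cv2.imwrite('pics/s3c.png',cv2.resize(a[:,:,::-1],None,fx=3.3,fy=3.3))
plan(None)
E
```

```text
t: 9.13
tool_pos: [0.4987, 0.2845, 0.0662]
tool_rot: [1.424, 1.057, -1.417]
contact_force: [-2.0, -0.2, 7.8]
opening: 0.0249
t: 9.3
tool_pos: [0.4987, 0.2845, 0.0662]
tool_rot: [1.424, 1.057, -1.417]
contact_force: [-1.6, -0.1, 6.8]
opening: 0.025
t 9.35 p [0.4988 0.2846 0.0662] tool axes cols
 [[ 0.003  0.958 -0.287]
 [ 0.002 -0.287 -0.958]
 [-1.     0.003 -0.003]] F [-1.9 -0.1  7.3] open 0.025
```

View pics/s3c.png

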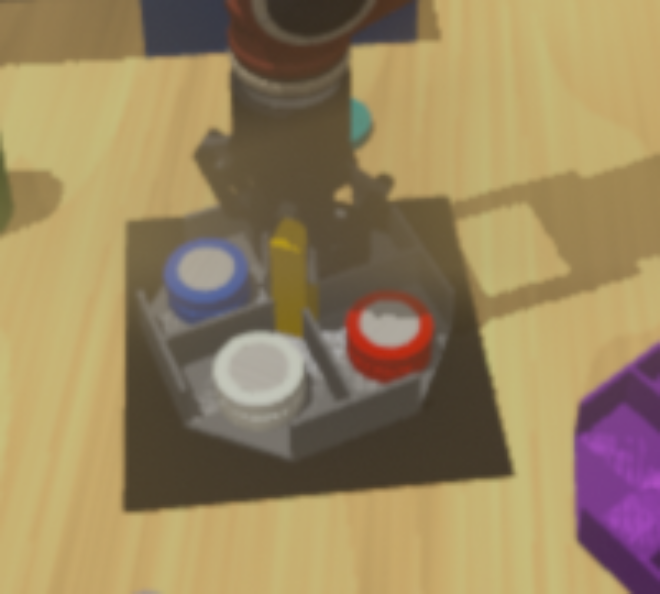

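Gripped on the post, with the fingertips well above the caps. I lift gently.

```bash
python3 -m handwheel '[[0.015,[-0.005,0,0],[0,0,0]],[0.015,[-0.012,0,0],[0,0,0]],[0.015,[-0.02,0,0],[0,0,0]],[0.015,[-0.025,0,0],[0,0,0]],[0.015,[-0.025,0,0],[0,0,0]],[0.015,[-0.025,0,0],[0,0,0]],[0.015,[-0.025,0,0],[0,0,0]],[0.015,[-0.02,0,0],[0,0,0]],[0.015,[-0.012,0,0],[0,0,0]],[0.015,[-0.006,0,0],[0,0,0]]]' 90;  python3 - <<'E'
from h import *
im=snap('side','s4.png')
plan(None)
E
```

```text
t: 10.18
tool_pos: [0.4977, 0.2836, 0.2402]
tool_rot: [1.423, 1.056, -1.418]
contact_force: [0.0, 0.2, -6.1]
opening: 0.0247
t 10.23 p [0.4977 0.2836 0.2402] tool axes cols
 [[ 0.003  0.958 -0.287]
 [ 0.001 -0.287 -0.958]
 [-1.     0.002 -0.002]] F [ 0.8 -0.5 -5. ] open 0.0247
```

View pics/s4.png

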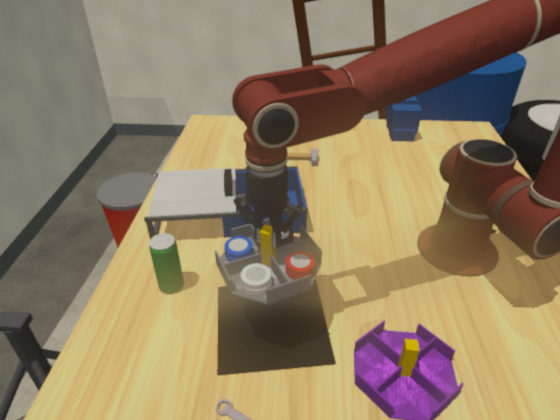

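```bash
python3 -m handwheel '[[0.015,[0,0,0],[-3,0,0]],[0.015,[0,0,0],[-3,0,0]],[0.015,[0,0,0],[-3,0,0]],[0.015,[0,0,0],[-3,0,0]],[0.015,[0,0,0],[-3,0,0]],[0.015,[0,0,0],[-3,0,0]]]';  python3 - <<'E'
from h import *
plan([.605,-.123,.245])
E
```

```text
t: 10.73
tool_pos: [0.4961, 0.283, 0.2352]
tool_rot: [1.187, 1.223, -1.194]
contact_force: [0.2, 0.2, -6.4]
opening: 0.0248
t 10.73 p [0.4961 0.283  0.2352] tool axes cols
 [[-0.004  1.     0.025]
 [-0.002  0.025 -1.   ]
 [-1.    -0.004  0.002]] F [ 0.2  0.2 -6.4] open 0.0248
shift [ -9.5  98.5 408.6] mm
```

```bash
python3 -m handwheel '[[0.015,[-0.003,0.002,0.01],[0,0,0]],[0.015,[-0.003,0.004,0.018],[0,0,0]],[0.015,[-0.003,0.006,0.025],[0,0,0]],[0.015,[0,0.006,0.025],[0,0,0]],[0.015,[0,0.006,0.025],[0,0,0]],[0.015,[0,0.006,0.025],[0,0,0]],[0.015,[0,0.006,0.025],[0,0,0]],[0.015,[0,0.006,0.025],[0,0,0]],[0.015,[0,0.006,0.025],[0,0,0]],[0.015,[0,0.006,0.025],[0,0,0]]]';python3 -m handwheel '[[0.015,[0,0.006,0.025],[0,0,0]],[0.015,[0,0.006,0.025],[0,0,0]],[0.015,[0,0.006,0.025],[0,0,0]],[0.015,[0,0.006,0.025],[0,0,0]],[0.015,[0,0.006,0.025],[0,0,0]],[0.015,[0,0.006,0.025],[0,0,0]],[0.015,[0,0.005,0.018],[0,0,0]],[0.015,[0,0.003,0.01],[0,0,0]],[0.015,[0,0,0.003],[0,0,0]],[0.015,[0,0,0],[0,0,0]]]'
python3 - <<'E'
from h import *
im=snap('side','s5.png')
im=snap('top','t5.png')
plan([.605,-.123,.245])
print(ctrl.get_obs()['q'])
E
```

```text
t: 11.57
tool_pos: [0.5557, 0.0548, 0.2455]
tool_rot: [1.192, 1.221, -1.196]
contact_force: [0.4, 0.6, -6.6]
opening: 0.0249
t: 12.4
tool_pos: [0.6039, -0.1236, 0.246]
tool_rot: [1.193, 1.221, -1.195]
contact_force: [-0.7, 0.5, -7.2]
opening: 0.0251
t 12.5 p [ 0.6041 -0.1223  0.2465] tool axes cols
 [[-0.001  1.     0.023]
 [ 0.001  0.023 -1.   ]
 [-1.    -0.001 -0.001]] F [ 1.3  0.4 -6.1] open 0.025
shift [1.5 0.9 0.8] mm
[-3.20682927e-01  2.46606850e-02  1.61641336e+00  6.42814906e-04
  1.50189610e+00 -3.43837845e-01]
```

View pics/s5.png

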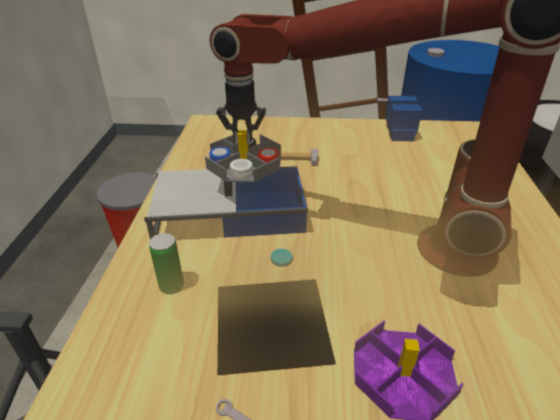

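View pics/t5.png

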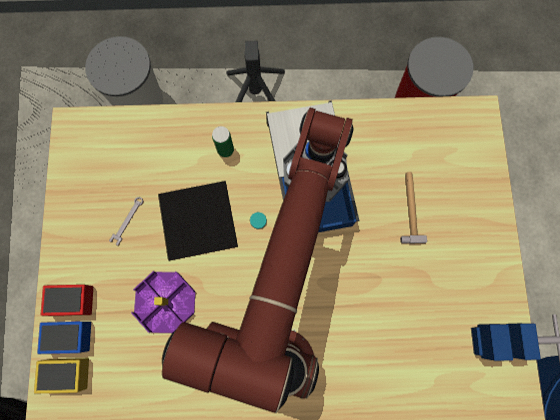

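```bash
python3 -m handwheel '[[0.015,[0,0,0],[0,0,1.5]],[0.015,[0,0,0],[0,0,3]],[0.015,[0,0,0],[0,0,3.5]],[0.015,[0,0,0],[0,0,3.5]],[0.015,[0,0,0],[0,0,3.5]],[0.015,[0,0,0],[0,0,3.5]],[0.015,[0,0,0],[0,0,3.5]],[0.015,[0,0,0],[0,0,3.5]],[0.015,[0,0,0],[0,0,3]],[0.015,[0,0,0],[0,0,1.5]]]' 100
python3 - <<'E'
from h import *
im=snap('side','s6.png')
cv2.imwrite('pics/s6c.png',cv2.resize(im[100:260,140:340,::-1],None,fx=3.5,fy=3.5))
plan(None)
print(ctrl.get_obs()['q'])
E
```

```text
t: 13.33
tool_pos: [0.6028, -0.1218, 0.2458]
tool_rot: [1.4, 0.832, -0.797]
contact_force: [-0.2, -0.6, -6.5]
opening: 0.0251
t 13.38 p [ 0.6025 -0.1219  0.2453] tool axes cols
 [[ 0.499  0.866  0.024]
 [ 0.013  0.02  -1.   ]
 [-0.867  0.499 -0.001]] F [ 0.4  0.1 -7.3] open 0.025
[-0.41972335 -0.29155913  1.96696659  0.25780746  1.00225412 -0.53146101]
```

View pics/s6c.png

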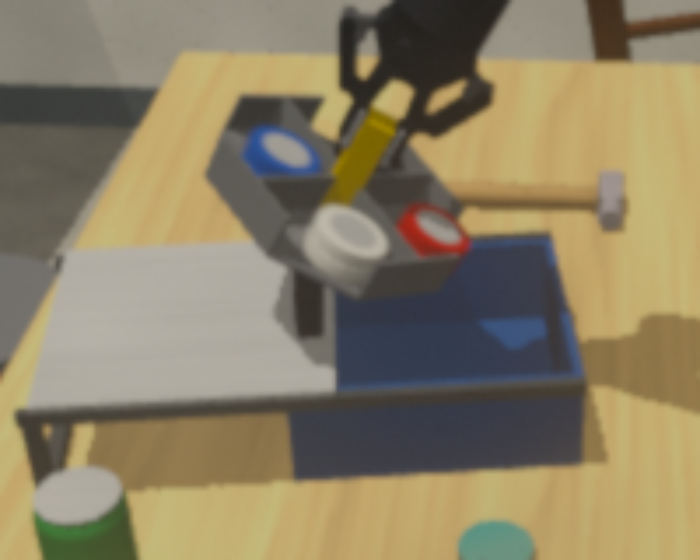

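```bash
python3 -m handwheel '[[0.015,[0,0,0],[0,0,2]],[0.015,[0,0,0],[0,0,2]],[0.015,[0,0,0],[0,0,2]],[0.015,[0,0,0],[0,0,2]],[0.015,[0,0,0],[0,0,2]],[0.015,[0,0,0],[0,0,1.5]],[0.015,[0,0,0],[0,0,1]],[0.015,[0,0,0],[0,0,0]],[0.015,[0,0,0],[0,0,0]],[0.015,[0,0,0],[0,0,0]]]'
python3 - <<'E'
from h import *
im=snap('side','s7.png')
cv2.imwrite('pics/s7c.png',cv2.resize(im[100:260,140:340,::-1],None,fx=3.5,fy=3.5))
plan(None)
print(ctrl.get_obs()['q'])
E
```

```text
t: 14.22
tool_pos: [0.6047, -0.123, 0.2474]
tool_rot: [1.462, 0.664, -0.63]
contact_force: [-0.4, -0.5, -6.5]
opening: 0.0252
t 14.27 p [ 0.6048 -0.1231  0.2475] tool axes cols
 [[ 0.675  0.737  0.023]
 [ 0.015  0.017 -1.   ]
 [-0.737  0.676  0.   ]] F [ 0.3 -0.2 -4.9] open 0.0249
[-0.46859262 -0.39012478  2.09910992  0.4570972   0.80719982 -0.70424422]
```

View pics/s7c.png

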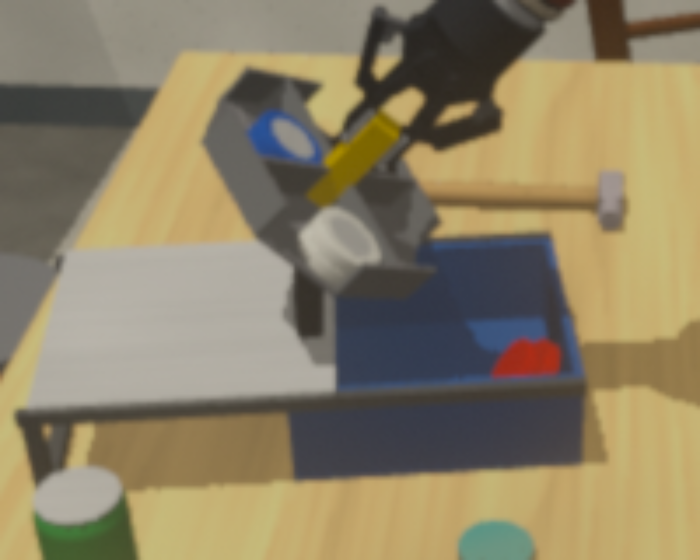

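```bash
python3 -m handwheel '[[0.015,[0,0,0],[0,0,1]],[0.015,[0,0,0],[0,0,2]],[0.015,[0,0,0],[0,0,1]],[0.015,[0,0,0],[0,0,0]],[0.015,[0,0,0],[0,0,0]],[0.015,[0,0,0],[0,0,0]]]'
python3 - <<'E'
from h import *
im=snap('side','s8.png');b=snap('top','t8.png')
A=cv2.resize(im[150:220,220:320,::-1],(700,490),interpolation=cv2.INTER_CUBIC)
cv2.imwrite('pics/s8c.png',A)
cv2.imwrite('pics/t8c.png',cv2.resize(b[140:250,260:370,::-1],None,fx=5,fy=5,interpolation=cv2.INTER_CUBIC))
E
```

```text
t: 14.77
tool_pos: [0.6046, -0.1233, 0.2472]
tool_rot: [1.479, 0.61, -0.576]
contact_force: [-0.4, -0.6, -6.6]
opening: 0.0248
```

View pics/s8c.png

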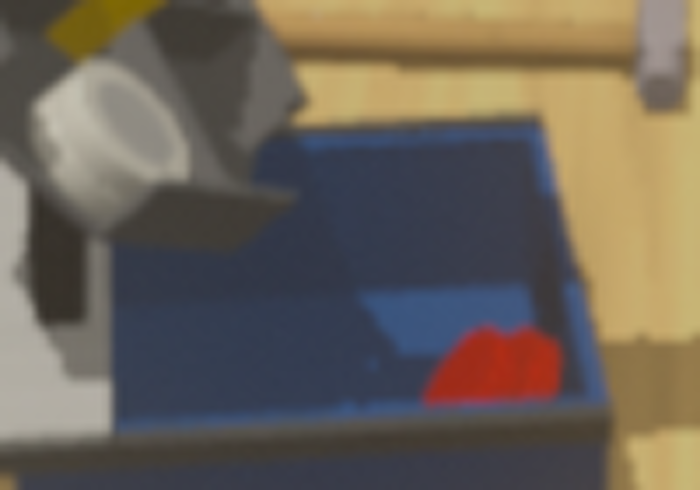

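View pics/t8c.png

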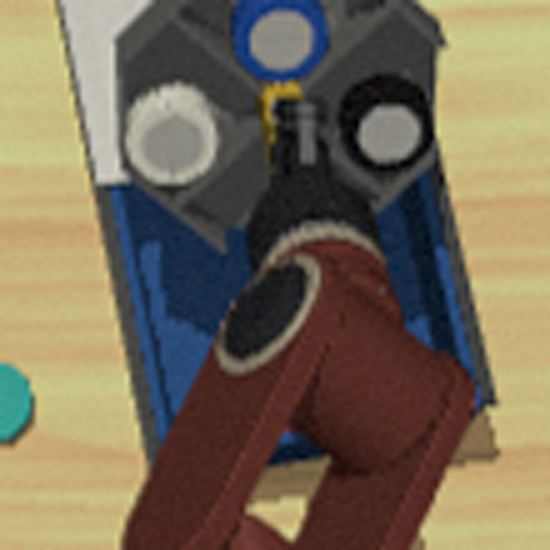

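Two red discs appear to lean together in the bin's near-left corner (crop 490,365). I level the organiser and check.

```bash
python3 -m handwheel '[[0.015,[0,0,0],[0,0,-2]],[0.015,[0,0,0],[0,0,-4]],[0.015,[0,0,0],[0,0,-5]],[0.015,[0,0,0],[0,0,-5]],[0.015,[0,0,0],[0,0,-5]],[0.015,[0,0,0],[0,0,-5]],[0.015,[0,0,0],[0,0,-5]],[0.015,[0,0,0],[0,0,-5]],[0.015,[0,0,0],[0,0,-5]],[0.015,[0,0,0],[0,0,-3.5]]]'
python3 -m handwheel '[[0.015,[0,0,0],[0,0,-2]],[0.015,[0,0,0],[0,0,0]]]'
python3 - <<'E'
from h import *
im=snap('side','s9.png')
A=cv2.resize(im[120:240,190:320,::-1],None,fx=5,fy=5,interpolation=cv2.INTER_CUBIC)
cv2.imwrite('pics/s9c.png',A)
plan([.4935,.2865,.24],-16.7)
E
```

```text
t: 15.7
tool_pos: [0.6066, -0.1231, 0.2482]
tool_rot: [1.209, 1.194, -1.166]
contact_force: [0.1, -0.5, -6.1]
opening: 0.0247
t: 15.87
tool_pos: [0.6069, -0.123, 0.2473]
tool_rot: [1.194, 1.218, -1.19]
contact_force: [-0.4, 0.0, -5.9]
opening: 0.0246
t 15.92 p [ 0.6063 -0.123   0.2472] tool axes cols
 [[ 0.003  1.     0.023]
 [ 0.     0.023 -1.   ]
 [-1.     0.003 -0.   ]] F [-0.1 -0.3 -5.6] open 0.0247
shift [   7.  -103.3 -412. ] mm
turn -16.7 [18.  -0.  -0.2] shift after turn [   7.2 -225.7 -359.9]
turn 163.3 [-1.62e+02  2.00e-01 -1.00e-01] shift after turn [  7.2 225.7 359.9]
```

View pics/s9c.png

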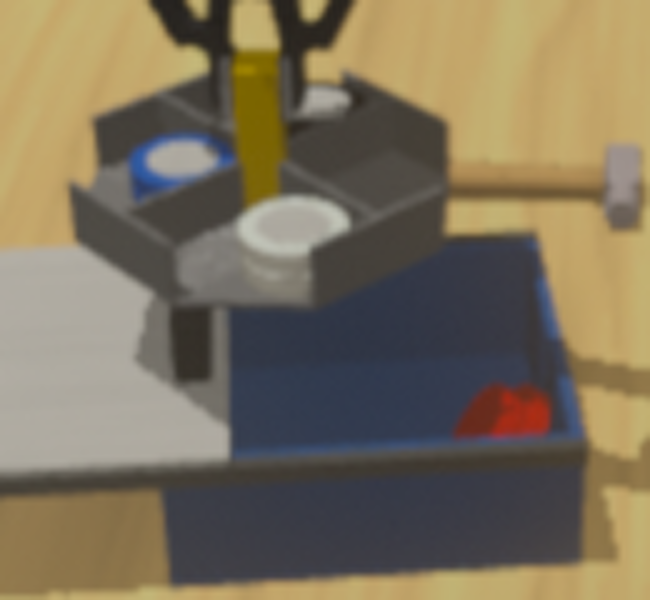

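The red compartment is empty and both red caps are in the bin. The six others are in place. I carry the organiser back.

```bash
python3 -m handwheel '[[0.015,[0,-0.002,-0.01],[0,0,0]],[0.015,[0,-0.004,-0.018],[0,0,0]],[0.015,[0,-0.006,-0.025],[0,0,0]],[0.015,[0,-0.006,-0.025],[0,0,0]],[0.015,[0,-0.006,-0.025],[0,0,0]],[0.015,[0,-0.006,-0.025],[0,0,0]],[0.015,[0,-0.006,-0.025],[0,0,0]],[0.015,[0,-0.006,-0.025],[0,0,0]],[0.015,[0,-0.006,-0.025],[0,0,0]],[0.015,[0,-0.006,-0.025],[0,0,0]]]';python3 -m handwheel '[[0.015,[0,-0.006,-0.025],[0,0,0]],[0.015,[0,-0.006,-0.025],[0,0,0]],[0.015,[0,-0.006,-0.025],[0,0,0]],[0.015,[0,-0.006,-0.025],[0,0,0]],[0.015,[0,-0.006,-0.025],[0,0,0]],[0.015,[0,-0.006,-0.025],[0,0,0]],[0.015,[0,-0.005,-0.018],[0,0,0]],[0.015,[0,-0.004,-0.012],[0,0,0]],[0.015,[0,-0.001,-0.004],[0,0,0]],[0.015,[0,0,0],[0,0,0]]]'
python3 - <<'E'
from h import *
plan([.4935,.2875,.070],1.3)
E
```

```text
t: 16.75
tool_pos: [0.5443, 0.1053, 0.2474]
tool_rot: [1.195, 1.219, -1.19]
contact_force: [1.2, 0.1, -4.9]
opening: 0.0245
t: 17.58
tool_pos: [0.4946, 0.287, 0.2471]
tool_rot: [1.192, 1.22, -1.191]
contact_force: [1.2, -0.3, -6.9]
opening: 0.0248
t 17.58 p [0.4946 0.287  0.2471] tool axes cols
 [[ 0.001  1.     0.024]
 [ 0.     0.024 -1.   ]
 [-1.     0.001 -0.   ]] F [ 1.2 -0.3 -6.9] open 0.0248
shift [177.1  -1.2  -0.4] mm
turn 1.3 [ 0.1 -0.  -0. ] shift after turn [177.1  -1.1  -0.5]
turn 181.3 [-1.799e+02  1.000e-01 -0.000e+00] shift after turn [177.1   1.1   0.5]
```

```bash
python3 -m handwheel '[[0.015,[0.01,-0.001,0],[0,0,0]],[0.015,[0.02,0,0],[0,0,0]],[0.015,[0.025,0,0],[0,0,0]],[0.015,[0.025,0,0],[0,0,0]],[0.015,[0.025,0,0],[0,0,0]],[0.015,[0.025,0,0],[0,0,0]],[0.015,[0.018,0,0],[0,0,0]],[0.015,[0.012,0,0],[0,0,0]],[0.015,[0.008,0,0],[0,0,0]],[0.015,[0.004,0,0],[0,0,0]]]'; python3 -m handwheel '[[0.015,[0.002,0,0],[0,0,0]],[0.015,[0.002,0,0],[0,0,0]]]'
python3 -m handwheel '[[0.015,[0.001,0,0],[0,0,0]],[0.015,[0.001,0,0],[0,0,0]]]'
```

```text
t: 18.42
tool_pos: [0.4939, 0.2855, 0.0737]
tool_rot: [1.192, 1.22, -1.194]
contact_force: [0.6, -0.3, -5.7]
opening: 0.0248
t: 18.58
tool_pos: [0.4952, 0.2866, 0.0721]
tool_rot: [1.194, 1.219, -1.191]
contact_force: [1.0, 0.4, -5.8]
opening: 0.0243
t: 18.75
tool_pos: [0.495, 0.2868, 0.0701]
tool_rot: [1.194, 1.219, -1.191]
contact_force: [-0.4, -0.3, -5.4]
opening: 0.025
```

```bash
python3 -m handwheel '[[0.015,[0.001,0,0],[0,0,0]],[0.015,[0.001,0,0],[0,0,0]]]'; python3 -m handwheel '[[0.015,[0.001,0,0],[0,0,0]],[0.015,[0.001,0,0],[0,0,0]]]'
python3 -m handwheel '[[0.015,[0.001,0,0],[0,0,0]],[0.015,[0,0,0],[0,0,0]]]'
```

```text
t: 18.92
tool_pos: [0.4945, 0.2866, 0.0675]
tool_rot: [1.193, 1.219, -1.191]
contact_force: [0.6, -0.3, -5.7]
opening: 0.0249
t: 19.08
tool_pos: [0.4945, 0.2866, 0.0662]
tool_rot: [1.192, 1.22, -1.192]
contact_force: [-5.4, -3.9, 6.8]
opening: 0.0246
t: 19.25
tool_pos: [0.4948, 0.2868, 0.0663]
tool_rot: [1.193, 1.22, -1.192]
contact_force: [-5.2, -2.2, 6.2]
opening: 0.0249
```

It is standing on the mat. I release it and rise.

```bash
python3 -m handwheel '[[0.03,[0,0,0],[0,0,0]],[0.045,[0,0,0],[0,0,0]],[0.06,[0,0,0],[0,0,0]],[0.065,[0,0,0],[0,0,0]],[0.065,[0,0,0],[0,0,0]],[0.065,[-0.01,0,0],[0,0,0]],[0.065,[-0.025,0,0],[0,0,0]],[0.065,[-0.035,0,0],[0,0,0]],[0.065,[-0.04,0,0],[0,0,0]],[0.065,[-0.04,0,0],[0,0,0]]]'
python3 - <<'E'
from h import *
im=snap('side','s10.png')
A=cv2.resize(im[240:400,180:380,::-1],None,fx=3.5,fy=3.5,interpolation=cv2.INTER_CUBIC)
cv2.imwrite('pics/s10c.png',A)
plan([.652,-.1162,.225],8.9)
E
```

```text
t: 20.08
tool_pos: [0.4936, 0.2862, 0.2157]
tool_rot: [1.192, 1.22, -1.193]
contact_force: [1.2, 0.2, 0.3]
opening: 0.0651
t 20.13 p [0.4981 0.2881 0.2269] tool axes cols
 [[ 0.014  1.     0.023]
 [ 0.006  0.023 -1.   ]
 [-1.     0.015 -0.006]] F [2.5 1.9 6.1] open 0.0652
shift [  1.6 144.6 407.8] mm
turn 8.9 [-7.6 -0.3 -0.9] shift after turn [  1.9  89.5 423.3]
turn 188.9 [172.4  -1.3   0.4] shift after turn [   1.9  -89.5 -423.3]
```

View pics/s10c.png

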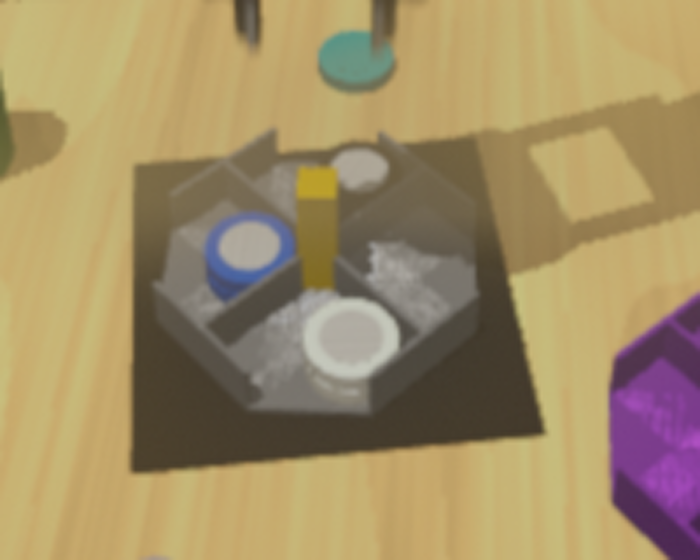

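The organiser stands on the mat with six caps and the red compartment is empty. Next I go back to the cover handle.

```bash
python3 -m handwheel '[[0.085,[0,0,0],[-3.8,0,0]],[0.085,[0,0,0],[-3.8,0,0]],[0.085,[0,0.0075,0.035],[0,0,0]],[0.085,[0,0.0075,0.035],[0,0,0]],[0.085,[0,0.0075,0.035],[0,0,0]],[0.085,[0,0.0075,0.035],[0,0,0]],[0.085,[0,0.0075,0.035],[0,0,0]],[0.085,[0,0.0075,0.035],[0,0,0]],[0.085,[0,0.0075,0.035],[0,0,0]],[0.085,[0,0.0075,0.035],[0,0,0]]]';python3 -m handwheel '[[0.085,[0,0.0075,0.035],[0,0,0]],[0.085,[0,0.0075,0.035],[0,0,0]],[0.085,[0,0.0075,0.035],[0,0,0]],[0.085,[0,0.0075,0.035],[0,0,0]],[0.085,[0,0,0],[0,0,0]],[0.085,[0,0,0],[0,0,0]]]'
python3 - <<'E'
from h import *
plan([.653,-.116,.115],8.9)
E
```

```text
t: 20.97
tool_pos: [0.5973, 0.0173, 0.2147]
tool_rot: [1.094, 1.278, -1.093]
contact_force: [0.7, -1.1, 0.5]
opening: 0.0848
t: 21.47
tool_pos: [0.6484, -0.1164, 0.2141]
tool_rot: [1.096, 1.278, -1.096]
contact_force: [0.0, -0.2, 0.6]
opening: 0.0847
t 21.47 p [ 0.6484 -0.1164  0.2141] tool axes cols
 [[ 0.     0.988  0.152]
 [ 0.     0.152 -0.988]
 [-1.     0.    -0.   ]] F [ 0.  -0.2  0.6] open 0.0847
shift [99.1  4.6  0.4] mm
turn 8.9 [-0.2 -0.  -0. ] shift after turn [99.1  4.6  0.4]
turn 188.9 [179.8  -0.    0. ] shift after turn [99.1 -4.6 -0.4]
```

Before going down, I take a good look at the bin's contents.

```bash
python3 -m handwheel '[[0.085,[0.03,0.0045,0],[0,0,0]]]'; python3 - <<'E'
from h import *
im=snap('side','s11.png')
A=cv2.resize(im[120:240,190:320,::-1],None,fx=5,fy=5,interpolation=cv2.INTER_CUBIC)
cv2.imwrite('pics/s11c.png',A)
b=snap('top','t11.png')
cv2.imwrite('pics/t11c.png',cv2.resize(b[90:250,160:370,::-1],None,fx=3.5,fy=3.5,interpolation=cv2.INTER_CUBIC))
E
```

```text
t: 21.55
tool_pos: [0.6562, -0.115, 0.1917]
tool_rot: [1.097, 1.266, -1.088]
contact_force: [1.3, -0.1, 2.0]
opening: 0.0853
```

View pics/s11c.png

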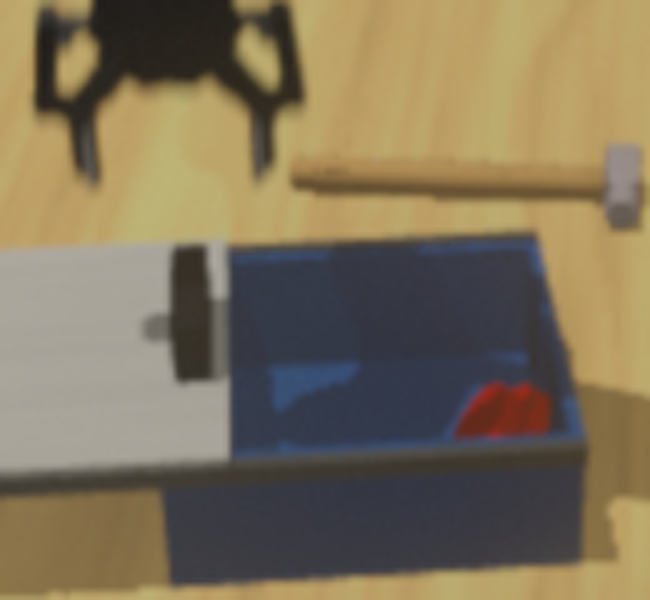

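View pics/t11c.png

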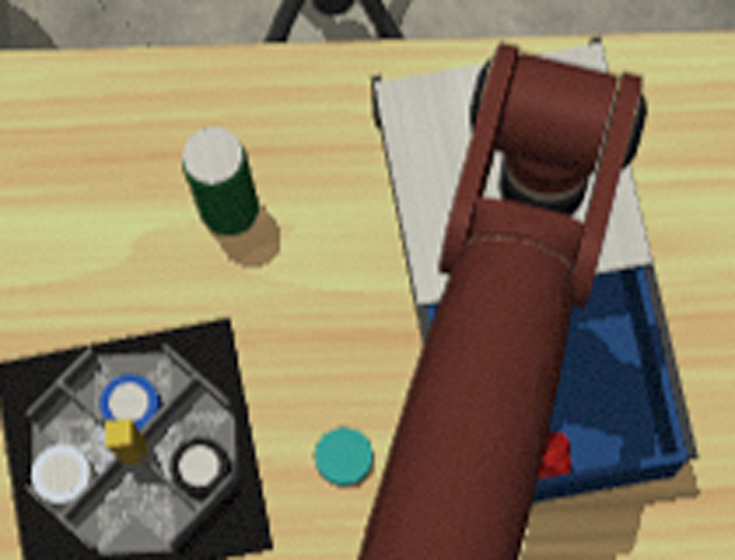

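```bash
python3 -m handwheel '[[0.085,[0.03,0,0],[0,0,0]],[0.085,[0.025,0,0],[0,0,0]],[0.085,[0.014,0,0],[0,0,0]],[0.085,[0,0,0],[0,0,0]],[0.01,[0,0,0],[0,0,0]],[0.01,[0,0,0],[0,0,0]],[0.01,[0,0,0],[0,0,0]],[0.01,[0,0,0],[0,0,0]],[0.01,[0,0,0],[0,0,0]],[0.01,[0,0,0],[0,0,0]]]' 30;python3 -m handwheel '[[0.01,[0,-0.01,0],[0,0,0]],[0.01,[0,-0.02,0],[0,0,0]],[0.01,[0,-0.02,0],[0,0,0]],[0.01,[0,-0.02,0],[0,0,0]],[0.01,[0,-0.02,0],[0,0,0]],[0.01,[0,-0.02,0],[0,0,0]],[0.01,[0,-0.02,0],[0,0,0]],[0.01,[0,-0.02,0],[0,0,0]],[0.01,[0,-0.02,0],[0,0,0]],[0.01,[0,-0.015,0],[0,0,0]]]'; python3 -m handwheel '[[0.01,[0,-0.005,0],[0,0,0]],[0.01,[0,-0.003,0],[0,0,0]]]';python3 -m handwheel '[[0.01,[0,-0.003,0],[0,0,0]],[0.01,[0,-0.002,0],[0,0,0]]]'
```

```text
t: 22.48
tool_pos: [0.6534, -0.1141, 0.1166]
tool_rot: [1.094, 1.277, -1.093]
contact_force: [-0.9, -0.6, 4.7]
opening: 0.0213
t: 23.32
tool_pos: [0.4694, -0.1433, 0.1165]
tool_rot: [1.094, 1.275, -1.093]
contact_force: [1.8, -1.0, 4.9]
opening: 0.0212
t: 23.48
tool_pos: [0.4619, -0.1445, 0.1165]
tool_rot: [1.094, 1.275, -1.093]
contact_force: [2.5, -0.2, 6.3]
opening: 0.0215
t: 23.65
tool_pos: [0.4577, -0.1452, 0.1165]
tool_rot: [1.094, 1.275, -1.093]
contact_force: [1.4, -0.6, 5.5]
opening: 0.0217
```

```bash
python3 -m handwheel '[[0.01,[0,-0.002,0],[0,0,0]],[0.01,[0,-0.001,0],[0,0,0]]]';python3 -m handwheel '[[0.01,[0,-0.002,0],[0,0,0]],[0.01,[0,-0.001,0],[0,0,0]]]'
```

```text
t: 23.82
tool_pos: [0.4564, -0.1454, 0.1166]
tool_rot: [1.096, 1.272, -1.09]
contact_force: [11.9, 0.9, 0.1]
opening: 0.0217
t: 23.98
tool_pos: [0.4564, -0.1454, 0.1166]
tool_rot: [1.101, 1.266, -1.084]
contact_force: [26.2, 1.7, -7.7]
opening: 0.0214
```

Hard stop reached, so the cover is shut. I release, rise and back off.

```bash
python3 -m handwheel '[[0.01,[0,0.003,0],[0,0,0]],[0.085,[0,0,0],[0,0,0]],[0.085,[0,0,0],[0,0,0]],[0.085,[0,0,0],[0,0,0]],[0.085,[0,0,0],[0,0,0]],[0.085,[-0.02,0,0],[0,0,0]],[0.085,[-0.04,0,0],[0,0,0]],[0.085,[-0.04,0,0],[0,0,0]],[0.085,[-0.04,-0.02,0],[0,0,0]],[0.085,[0,-0.03,0],[0,0,0]]]'; python3 -m handwheel '[[0.085,[0,-0.02,0],[0,0,0]],[0.085,[0,0,0],[0,0,0]],[0.085,[0,0,0],[0,0,0]],[0.085,[0,0,0],[0,0,0]]]'; python3 - <<'E'
from h import *
b=snap('top','t12.png');im=snap('side','s12.png')
cv2.imwrite('pics/t12c.png',cv2.resize(b[90:265,110:370,::-1],None,fx=3,fy=3,interpolation=cv2.INTER_CUBIC))
plan(None)
E
```

```text
t: 24.82
tool_pos: [0.4092, -0.1541, 0.2613]
tool_rot: [1.092, 1.266, -1.088]
contact_force: [-0.2, -0.3, 1.8]
opening: 0.0849
t: 25.15
tool_pos: [0.3861, -0.1555, 0.2517]
tool_rot: [1.094, 1.279, -1.094]
contact_force: [0.8, -0.3, -0.7]
opening: 0.0852
t 25.25 p [ 0.3864 -0.1554  0.2516] tool axes cols
 [[-0.001  0.988  0.155]
 [ 0.001  0.155 -0.988]
 [-1.    -0.001 -0.001]] F [ 0.1 -0.   0.5] open 0.085
```

View pics/t12c.png

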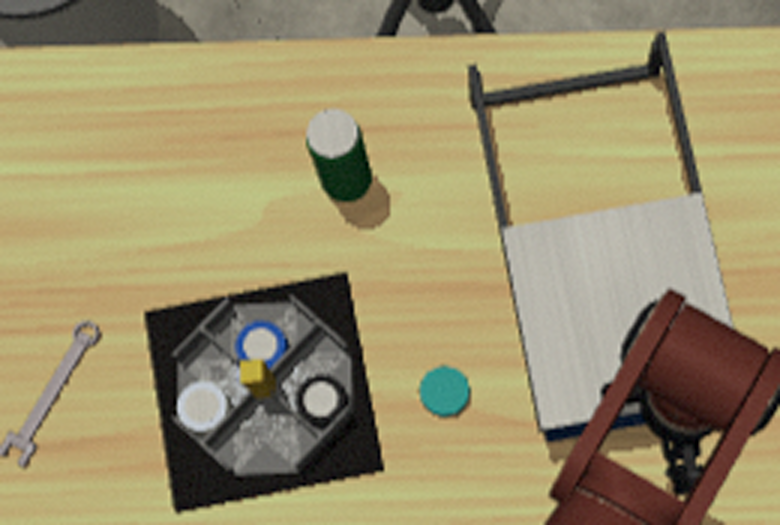

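View pics/s12.png

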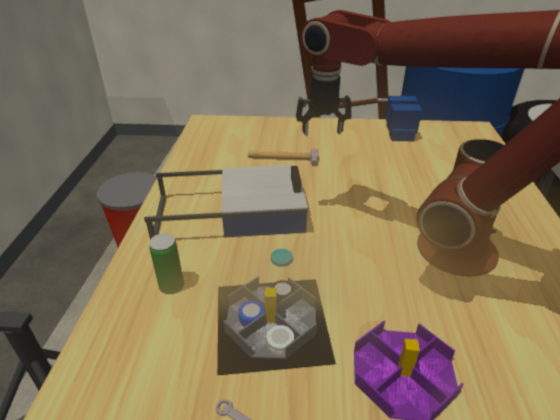

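The top crop shows the organiser centred on the mat with the blue, black and white caps, and the cover shut. The can, wrench and hammer are in place. I hand in.

```bash
python3 - <<'E'
from station import ctrl
print(ctrl.finish_job())
E
```

```text
the job is handed in; nothing more can be done
None
```

I handed the job in at about 25 s of the 72 s allowed; no verdict was reported.

- **Opening:** I slid the cover open to its stop, then lifted the organiser by its post.
- **Tipping:** Over the bin I tipped it red corner down, up to about 46°. Both red caps slid out and lean together in the bin's near-left corner.
- **Putting back:** I set the organiser upright on the mat, released it, and slid the cover shut to its stop. The handle travelled about 200 mm and met a force of 26 N there.

**Last checks:**
- The pictures show the red compartment empty and the blue, black and white stacks still in the organiser. I counted the caps by eye, not with the networks.
- The organiser is roughly centred on the mat and looks level. The cover is shut, and the can, wrench and hammer look unmoved.
- I last saw the red caps just before shutting the cover; they are hidden under it now.

**Slip:** My first move had −2 typed as metres instead of millimetres. It was capped at 41.7 mm upward and did no harm.

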